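Pump the ratchet lever to index the rotary fixture

TASK

Grip the upright black knob of the red ratchet lever and pump the lever back and forth between its stops, one tooth of the dial per stroke, until the brass bushing on the dial stands at the yellow pointer, and not past it. Turn the dial only with the lever, never by touching the dial or the parts on it, and let go of the knob when the bushing is there.

Things in the scene. Friction and masses are not known exactly. Their poses are not given: they have to be found in the camera images.
- dial: Steel ratchet dial lying flat, 128 mm across its 12 saw teeth, top 38 mm above the bench, on a bolted-down aluminium plate 156 mm square. Origin: on its upright axis, at bench height; z up. The lever turns about the same axis. It carries four parts, tops 50 to 62 mm up: the brass bushing, and white, blue and black ones. A pawl stops it turning back; friction holds it where it is left.
- bushing (a point): Centre of the brass bushing on the dial (25 mm across its flange, 22 mm high), 40 mm from the axis, 50 mm above the bench. The dial carries it anticlockwise (from above), one tooth (30 degrees) per full double stroke. It starts 2.3 to 3.7 teeth short; the first stroke may give less than a tooth. Each stroke ended at lever value 0 leaves the dial on a whole tooth; one of these is the goal.
- pickup (a point): Where the bushing's centre must come: 40 mm from the axis, 50 mm above the bench, in line with the fixed flat yellow pointer, whose tip is 17 mm farther out from the axis. It lies a quarter turn anticlockwise (from above) from the middle of the lever's swing.
- knob (a point): Centre of the lever's upright round black knob (24 mm diameter, 52 mm high, top 96 mm above the bench); this point is 70 mm above the bench. It stands 125 mm from the dial's axis, on the robot's side, on the end of the flat red lever arm, which runs out from under the dial 12 to 18 mm above the bench, and moves with it in a level arc. It does not spin on the arm.
- lever (a joint): Lever angle about the axis, rad. 0: stop at the end of the working stroke; 0.70: the other stop, drawn back. It grows clockwise from above: the dial stands still and the pawl clicks over a tooth within 0.6 rad. Towards 0 (anticlockwise) it takes the dial along once the pawl meets a tooth. No spring: it stays where left. Some 1 N at the knob to draw back, 3 N to drive.

How it is judged:
By the outcome, as a careful person would: the job done as asked, in the order asked, and still so for the second after the job is handed in, with the robot touching nothing.
It also fails if it takes over 51 s, if anything falls off the work surface, if the arm or the gripper's body presses on something with over 40 N, if the wrist force passes 120 N, or if a joint passes its speed limit or range.

ROBOT

A 6-joint arm with a two-finger parallel gripper is mounted at the origin on a cart in front of the work surface, level with it; the furniture and walls round the work are solid. World frame = base frame: x ahead of the robot, y to its left, z up, the work surface at z = 0. Lengths are in m, angles in rad, forces in N, time in s.
With the tool pointing down it reaches from about 0.375 to 0.925 m from the base axis. Payload 5.7 kg.
Tool frame: the origin (TCP) lies midway between the tips of the shut fingers; the grasp point (between the pads) lies 19 mm behind it; z points along the fingers, x is the direction in which the jaws open and shut, and the axes are right-handed (so a half turn about z gives the same grasp; the last joint's range is limited). The gripper opens to 88 mm and grips with 3 to 60 N. Pads are 20 mm wide; open, the fingers measure 115 mm over their backs; the gripper's body (75 mm by 178 mm) begins 61 mm behind the grasp point.
Start: joints at [1.089, 0.359, 1.51, -0, 1.272, -0.115], TCP at [0.215, 0.56, 0.223] pointing down, gripper open.
Joint ranges: [-2.97, 2.97], [-1.01, 2.36], [0.21, 2.38], [-0.96, 4.11], [0.2, 2.71], [-2.98, 2.98]. Speed limits (rad/s): [2.39, 2.39, 3.14, 3.14, 3.14, 3.14].

INTERFACE

Orientations are given as a unit quaternion [x, y, z, w].
In Python, from bench import move_ptp, servo_line, goto_joints, move_gripper, sleep, inverse_kinematics, capture, PlanningError, close_job, spot_in, silhouettes, current_clock, current_joint_pos, current_qvel, current_joint_torque, current_position, current_orientation, current_force, current_torque, current_finger_gap gives the robot as it stands. Calls block until the motion is done:
- move_ptp(position, orientation): joint-space move of the TCP to a pose.
- servo_line(position, orientation=None, rate=0.15, contact_N=None): straight line of the TCP; orientation=None keeps the orientation; rate is the mean speed in m/s. With contact_N (N) it stops when the force on the tool has changed by that much, and returns True; else False.
- goto_joints(angles): joint-space move.
- move_gripper(opening): finger opening in m; the grip force is fixed at half the most; returns when the fingers have stopped.
- sleep(seconds).
- inverse_kinematics(position, orientation): joint angles nearest the present ones, or None.
- capture(name): name is "side" or "top" or "wrist"; returns a dict with "image" (400x640x3 uint8, blue, green, red), "range_z" (400x640 float32, m along the optical axis (not along the pixel's ray), 0 where there is no reading), "intrinsics" (3x3 intrinsics, pixels), "R" (3x3) and "t" (3): a world point X has camera coordinates R X + t. Camera axes: x right, y down, z forward; pixel columns grow to the right and rows downward; lengths in m; the calibration is good to about 2 mm. A picture is of the moment at which its call begins.
A pose or a line that the arm cannot do raises PlanningError and nothing moves.
- close_job(): hands the job in, once; it reports no verdict.
Trained networks look in the newest picture that a camera, given by its name, has taken for a name from the list of things; names that differ only in an ending like _2 or _b are one class to them, and where a whole thing is asked for, a point or a joint stands for the part that bears it (a point fixed in the world has none). Each returns a list of dicts, best first, with "conf" (0 to 1); they miss things now and then, are a little off and sometimes report something else, mostly with a low value. They report only what shows in the picture. A call takes as long as a camera call.
- spot_in(camera, query): "xy" ([column, row] in pixels, amid what is visible of it).
- silhouettes(camera, query): "region" (400x640 bool, what is visible of it) and "xy" ([column, row] in pixels, amid what is visible of it).
Readings, each from a call of its own:
- current_clock(): time.
- current_joint_pos(): joint angles.
- current_qvel(): joint speeds.
- current_joint_torque(): joint torques, N m.
- current_position(): TCP position.
- current_orientation(): TCP orientation.
- current_force(): force on the tool from outside, world axes, zero at the start.
- current_torque(): the same for the moment, N m.
- current_finger_gap(): finger opening in m.
Only numpy, scipy, OpenCV 4.12 (cv2) and the standard library are available. Lean on these libraries where they do the work, as an engineer would, in place of code of your own. Each camera call takes 0.05 s, during which the arm holds its last target. There are 200 camera calls.

## Working session

There is one attempt and no reset: what is moved stays moved. The work goes in short steps, each a Python script; the robot and the scene stay as the last script left them, time stands still between calls to the robot, and variables do not carry over. Pictures are saved under pics/ and viewed, about 8 in all and at most 12, crops included, and the job is handed in when it is done.

```bash
mkdir -p pics; cat > h.py <<'E'
import numpy as np, cv2
from bench import *
def pix2w(c,uv,z=None):
    K,R,t=c["intrinsics"],c["R"],c["t"]
    d=R.T@np.linalg.inv(K)@np.array([uv[0],uv[1],1.]); o=-R.T@t
    if z is None:
        u,v=int(round(uv[0])),int(round(uv[1])); return o+d*float(c["range_z"][v,u])
    return o+d*(z-o[2])/d[2]
def cloud(c):
    K,R,t=c["intrinsics"],c["R"],c["t"]
    v,u=np.mgrid[:400,:640]; r=c["range_z"]
    P=np.stack([(u-K[0,2])/K[0,0]*r,(v-K[1,2])/K[1,1]*r,r],-1)
    return (P-t)@R
E
python3 - <<'E'
from h import *
for n in ("top","side"):
    c=capture(n); cv2.imwrite(f"pics/{n}0.png",c["image"])
    for q in ("dial","bushing","knob","lever"):
        for s in spot_in(n,q)[:2]:
            print(n,q,round(s["conf"],2),np.round(s["xy"]),np.round(pix2w(c,s["xy"]),3))
print(current_clock(),current_orientation())
E
```

```text
top dial 0.72 [345. 180.] [ 0.572 -0.248  0.047]
top bushing 0.91 [348. 177.] [ 0.577 -0.255  0.052]
top knob 0.74 [344. 179.] [ 0.575 -0.247  0.044]
top knob 0.72 [340. 233.] [ 0.48  -0.238  0.04 ]
top lever 0.74 [342. 235.] [ 0.477 -0.241  0.043]
side dial 0.71 [333. 233.] [ 0.565 -0.252  0.036]
side bushing 0.61 [334. 239.] [ 0.556 -0.266  0.036]
side knob 0.6 [271. 240.] [ 0.457 -0.243  0.05 ]
side lever 0.95 [272. 243.] [ 0.492 -0.172 -0.003]
0.5 [ 8.24203519e-01  5.66293700e-01 -5.60164866e-05  3.96162035e-05]
```

```bash
python3 - <<'E'
import cv2
a=cv2.imread("pics/top0.png")[110:290,240:450]; cv2.imwrite("pics/t1.png",cv2.resize(a,None,fx=3,fy=3,interpolation=cv2.INTER_CUBIC))
E
```

```text
(no output)
```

View pics/t1.png

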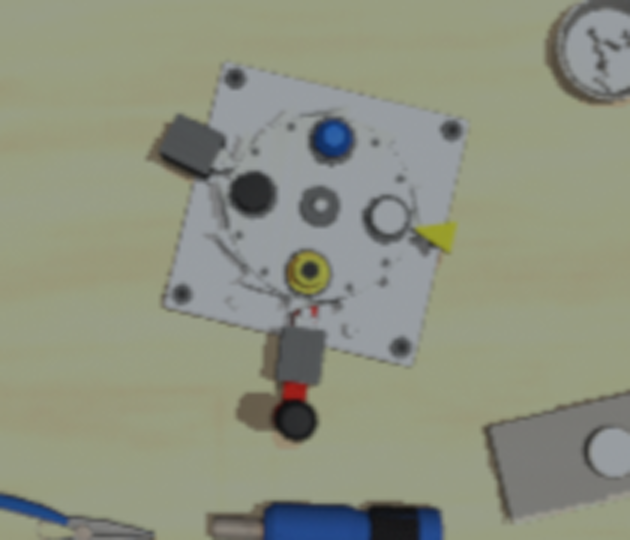

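View pics/side0.png

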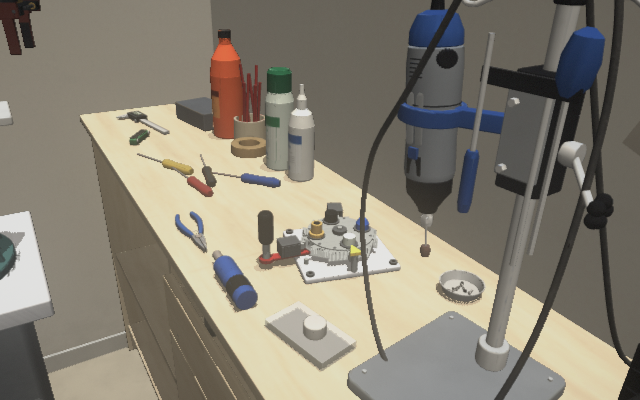

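The top view (crop = 3x, offset 240,110) shows the hub at px (347,179), bushing at (343,201), pointer tip at (378,188) and knob at (338,250). A grey pawl block sits on the lever between the knob and the dial. The side view shows the drill press behind and to the right of the plate. Next I'll compute the geometry and the clearances.

```bash
python3 - <<'E'
from h import *
c=capture("top"); W=cloud(c)
top=lambda u,v,z:pix2w(c,(u,v),z)[:2]
print("cam",-c["R"].T@c["t"])
for n,u,v in(("hub",346.7,178.7),("bush",342.7,200.7),("ptr",378.3,187.7),("knob",338.3,250),("block",340,228),("white",369,182),("blue",351,156),("black",324,174)): print(n,W[int(v),int(u)].round(4))
hub=top(346.7,178.7,W[178,346,2]); b=top(342.7,200.7,.061); p=top(378.3,187.7,W[187,379,2]); k=top(338.3,250,.096)
for n,q in(("b",b),("p",p),("k",k)):
    d=q-hub; print(n,q.round(4),np.linalg.norm(d).round(4),np.degrees(np.arctan2(d[1],d[0])).round(1))
# plate corners bolts
bol=[top(*x,.012) for x in((240+235/3,110+78/3),(240+451/3,110+130/3),(240+400/3,110+347/3),(240+181/3,110+294/3))]
print("hub",hub,"bolt centre",np.mean(bol,0))
s=capture("side"); A=np.vstack([W.reshape(-1,3)[c["range_z"].ravel()>0],cloud(s).reshape(-1,3)[s["range_z"].ravel()>0]])
for h in (.1,.2,.3,.4):
    m=(A[:,2]>h)&(A[:,2]<h+.1)&(A[:,0]>.25)&(A[:,0]<.75)&(A[:,1]>-.5)&(A[:,1]<0)
    print(h,m.sum(),A[m].min(0).round(2) if m.any() else"",A[m].max(0).round(2) if m.any() else"")
E
```

```text
cam [ 0.47414376 -0.20138001  0.90431052]
hub [ 0.5757 -0.2505  0.0501]
bush [ 0.5363 -0.2419  0.0642]
ptr [ 0.5601 -0.3075  0.0369]
knob [ 0.4522 -0.2318  0.0973]
block [ 0.4889 -0.2383  0.0407]
white [ 0.5674 -0.29    0.0542]
blue [ 0.6129 -0.2596  0.0585]
black [ 0.5828 -0.2121  0.0553]
b [ 0.5353 -0.2432] 0.04 167.8
p [ 0.558 -0.307] 0.0577 -106.5
k [ 0.4522 -0.2323] 0.1237 171.0
hub [ 0.57440715 -0.25164726] bolt centre [ 0.5755801  -0.25182372]
0.1 874 [ 0.45 -0.5   0.1 ] [ 0.54 -0.23  0.2 ]
0.2 2723 [ 0.49 -0.5   0.2 ] [ 0.56 -0.41  0.3 ]
0.3 7151 [ 0.49 -0.5   0.3 ] [ 0.56 -0.44  0.4 ]
0.4 1839 [ 0.51 -0.5   0.4 ] [ 0.72 -0.04  0.48]
```

```bash
python3 - <<'E'
from h import *
P=[]
for n in("top","side"):
    c=capture(n); P.append(cloud(c)[(c["range_z"]>0)])
A=np.vstack(P); r=np.hypot(A[:,0],A[:,1]); a=np.degrees(np.arctan2(A[:,1],A[:,0]))
m=(A[:,2]>.08)&(A[:,2]<.6)&(r>.3)&(r<.8)&(a>-60)
for i in range(-60,90,10):
    for lo,hi in((.3,.45),(.45,.55),(.55,.65),(.65,.8)):
        k=m&(a>=i)&(a<i+10)&(r>=lo)&(r<hi)
        if k.sum()>3: print(i,lo,k.sum(),A[k].min(0).round(2),A[k].max(0).round(2))
E
```

```text
-50 0.55 76 [ 0.49 -0.43  0.11] [ 0.5  -0.42  0.23]
-50 0.65 24304 [ 0.48 -0.59  0.08] [ 0.58 -0.42  0.48]
-40 0.55 380 [ 0.49 -0.42  0.14] [ 0.5  -0.41  0.24]
-40 0.65 664 [ 0.5  -0.47  0.14] [ 0.56 -0.41  0.39]
-30 0.45 361 [ 0.44 -0.25  0.08] [ 0.46 -0.22  0.1 ]
-30 0.65 17 [ 0.72 -0.28  0.4 ] [ 0.72 -0.27  0.4 ]
-20 0.65 7775 [ 0.76 -0.25  0.08] [ 0.77 -0.13  0.39]
-10 0.65 13138 [ 0.72 -0.13  0.08] [ 0.77 -0.    0.42]
0 0.55 46 [0.64 0.04 0.08] [0.65 0.11 0.15]
0 0.65 16641 [0.64 0.   0.08] [0.77 0.13 0.36]
10 0.55 455 [0.63 0.11 0.08] [0.64 0.14 0.17]
10 0.65 8848 [0.63 0.11 0.08] [0.77 0.25 0.35]
20 0.65 1808 [0.63 0.29 0.08] [0.71 0.39 0.26]
30 0.65 1022 [0.61 0.36 0.08] [0.68 0.41 0.27]
60 0.45 803 [0.18 0.46 0.22] [0.23 0.52 0.34]
60 0.55 549 [0.19 0.5  0.22] [0.27 0.61 0.33]
60 0.65 100 [0.22 0.59 0.22] [0.28 0.62 0.33]
70 0.65 517 [0.15 0.77 0.08] [0.22 0.78 0.26]
```

```bash
cat >> h.py <<'E'
AX=np.array([.575,-.2517]); RK=.1245; TH0=np.radians(184.); ZT=.056
def pose(th,z=ZT,r=RK):
    f=th-np.pi/2
    return [AX[0]+r*np.cos(th),AX[1]+r*np.sin(th),z],[np.cos(f/2),np.sin(f/2),0,0]
def th_now():
    d=np.array(current_position())[:2]-AX; return np.arctan2(d[1],d[0])%(2*np.pi),np.hypot(*d)
def arc(th1,rate=.1,**k):
    th=th_now()[0]; n=max(1,int(np.ceil(abs(th1-th)/.18)))
    for t in np.linspace(th,th1,n+1)[1:]:
        if servo_line(*pose(t),rate=rate,**k): return True
    return False
def rep(s=""):
    th,r=th_now(); print(s,"t%.2f lever %.3f r %.4f"%(current_clock(),TH0-th,r),"F",np.round(current_force(),1),"gap %.4f"%current_finger_gap())
E
python3 - <<'E'
from h import *
th=np.radians(171.)
p,q=pose(th,.25)
servo_line([.175,.45,.25],rate=.3)
move_ptp(p,q); rep("above")
servo_line(pose(th)[0],rate=.15,contact_N=8); rep("down")
c=capture("side"); cv2.imwrite("pics/s1.png",cv2.resize(c["image"][130:330,180:440],None,fx=3,fy=3))
move_gripper(.0); rep("grip")
E
```

```text
above t3.86 lever 0.233 r 0.1243 F [ 1.4 -0.1  0.4] gap 0.0880
down t5.30 lever 0.225 r 0.1239 F [-0.5 -0.1 -0.1] gap 0.0878
grip t6.36 lever 0.227 r 0.1246 F [ 0.8 -0.8 -0.7] gap 0.0232
```

View pics/s1.png

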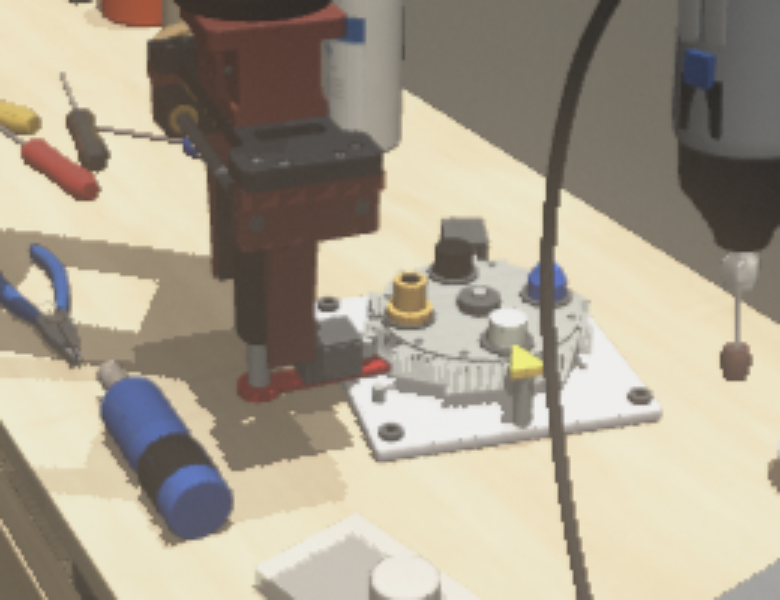

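```bash
cat >> h.py <<'E'
def bush(tag=None):
    for n in("top","side"):
        c=capture(n)
        if tag: cv2.imwrite(f"pics/{n}_{tag}.png",c["image"])
        for s in silhouettes(n,"bushing")[:2]:
            P=cloud(c)[s["region"]&(c["range_z"]>0)]
            if not len(P): continue
            P=P[P[:,2]>.042]
            if len(P)<5: continue
            d=np.median(P[:,:2],0)-AX; x=pix2w(c,s["xy"],.055)[:2]-AX
            print("  bush",n,"%.2f n%d"%(s["conf"],len(P)),"ang %.1f r %.3f | ray ang %.1f r %.3f"%(np.degrees(np.arctan2(d[1],d[0]))%360,np.hypot(*d),np.degrees(np.arctan2(x[1],x[0]))%360,np.hypot(*x)))
E
python3 - <<'E'
from h import *
bush()
print(arc(TH0-.64,contact_N=20)); rep("back")
print(servo_line(*pose(TH0-.76),rate=.05,contact_N=8)); rep("stop"); bush("a")
E
```

```text
bush top 0.71 n698 ang 315.0 r 0.004 | ray ang 291.5 r 0.007
  bush side 0.73 n598 ang 187.0 r 0.006 | ray ang 230.3 r 0.046
False
back t7.53 lever 0.636 r 0.1250 F [-2.4  0.4  2.4] gap 0.0234
True
stop t7.79 lever 0.688 r 0.1250 F [-2.2 -2.8  4.4] gap 0.0234
  bush top 0.84 n810 ang 67.1 r 0.001 | ray ang 244.3 r 0.004
  bush side 0.64 n638 ang 171.6 r 0.007 | ray ang 234.0 r 0.051
```

```bash
cat >> h.py <<'E'
def brass(n,tag=None):
    c=capture(n)
    if tag: cv2.imwrite(f"pics/{n}_{tag}.png",c["image"])
    W=cloud(c); h=cv2.cvtColor(c["image"],cv2.COLOR_BGR2HSV)
    rr=np.hypot(W[...,0]-AX[0],W[...,1]-AX[1])
    m=(h[...,0]>12)&(h[...,0]<32)&(h[...,1]>110)&(rr<.056)&(W[...,2]>.042)&(W[...,2]<.075)
    P=W[m]
    if len(P)<6: print("  brass",n,len(P)); return
    d=(P[:,:2].min(0)+P[:,:2].max(0))/2-AX; e=np.median(P[:,:2],0)-AX
    f=lambda d:"%.1f/%.3f"%(np.degrees(np.arctan2(d[1],d[0]))%360,np.hypot(*d))
    print("  brass",n,len(P),"box",f(d),"med",f(e))
def drive():
    a=arc(TH0-.06,contact_N=25); b=servo_line(*pose(TH0+.08),rate=.04,contact_N=10); print(a,b); rep("drive")
def back():
    a=arc(TH0-.64,contact_N=25); b=servo_line(*pose(TH0-.78),rate=.04,contact_N=10); print(a,b); rep("back")
E
python3 - <<'E'
from h import *
brass("top");brass("side")
drive(); brass("top","b");brass("side","b")
a=[cv2.imread(f"pics/{f}_b.png") for f in("top","side")]
cv2.imwrite("pics/b.png",np.hstack([cv2.resize(a[0][110:290,260:440],(390,390)),cv2.resize(a[1][150:330,220:400],(390,390))]))
E
```

```text
brass top 113 box 163.2/0.040 med 162.4/0.042
  brass side 51 box 169.3/0.040 med 176.3/0.043
False True
drive t9.82 lever -0.008 r 0.1239 F [1.2 3.2 5.2] gap 0.0233
  brass top 0
  brass side 64 box 199.1/0.043 med 202.1/0.046
```

View pics/b.png

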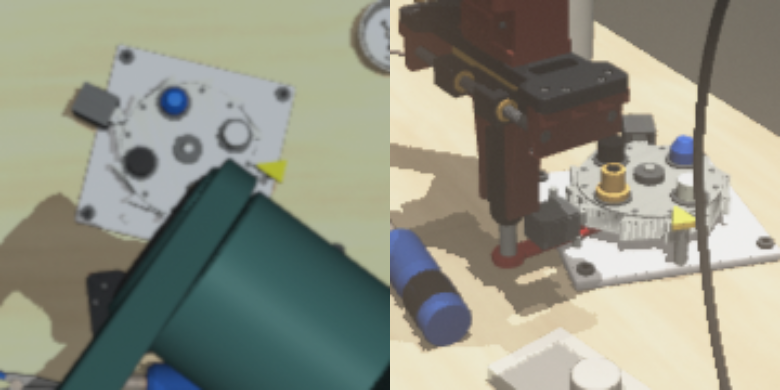

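The left half (top camera) shows the white part at crop (235,134), now past the pointer at about 287°. In the right half (side camera), the bushing is at crop (613,185). That puts the bushing near 195°, with the goal at 254°, so two more teeth are needed.

```bash
python3 - <<'E'
from h import *
back(); brass("top"); brass("side"); drive(); brass("top");brass("side")
back(); brass("top"); brass("side"); 
E
```

```text
False True
back t11.64 lever 0.688 r 0.1245 F [-1.8 -2.6  3.5] gap 0.0235
  brass top 107 box 191.4/0.039 med 189.7/0.041
  brass side 55 box 197.1/0.041 med 200.4/0.045
False True
drive t13.47 lever -0.008 r 0.1236 F [0.7 2.7 5.5] gap 0.0237
  brass top 0
  brass side 62 box 229.0/0.045 med 227.7/0.048
False True
back t15.30 lever 0.688 r 0.1243 F [-2.7 -4.4  3.2] gap 0.0236
  brass top 98 box 222.5/0.039 med 216.8/0.039
  brass side 53 box 224.9/0.043 med 225.7/0.048
```

```bash
python3 - <<'E'
from h import *
drive(); print(servo_line(*pose(TH0+.08),rate=.03,contact_N=6)); rep("press")
brass("side")
move_gripper(.07); rep("open")
p=list(current_position()); servo_line([p[0],p[1],.2],rate=.12); rep("up")
servo_line([.37,-.1,.25],rate=.2)
c=capture("top"); brass("top","f"); brass("side","f"); rep()
cv2.imwrite("pics/f.png",cv2.resize(c["image"][110:290,240:450],None,fx=3,fy=3,interpolation=cv2.INTER_CUBIC))
E
```

```text
False True
drive t17.14 lever -0.008 r 0.1235 F [1.4 2.4 4.5] gap 0.0237
True
press t17.35 lever -0.007 r 0.1233 F [2.4 2.8 4.5] gap 0.0233
  brass side 55 box 254.1/0.044 med 252.3/0.048
open t18.26 lever -0.020 r 0.1231 F [0.1 0.6 0.1] gap 0.0698
up t19.62 lever -0.017 r 0.1235 F [-0.3  0.7  0.5] gap 0.0700
  brass top 105 box 256.3/0.039 med 252.0/0.037
  brass side 47 box 253.4/0.043 med 251.8/0.048
 t20.87 lever 0.706 r 0.2543 F [-0.5 -0.6 -0.1] gap 0.0699
```

View pics/f.png

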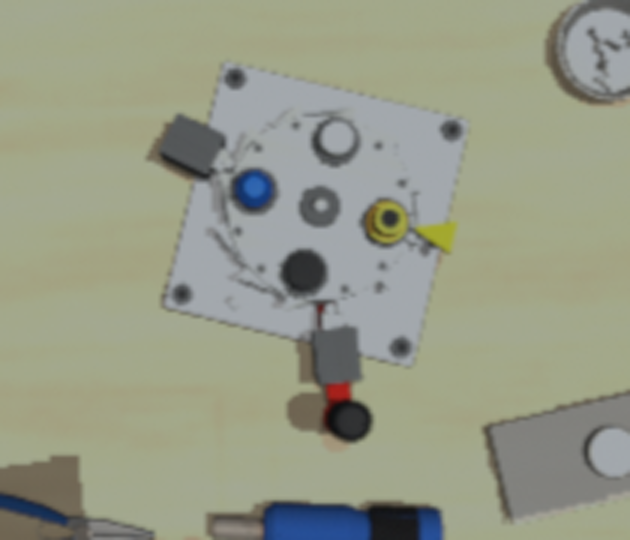

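The final top view shows the bushing at crop (386,220), beside the pointer tip at (415,232), with the knob free at (348,421). I'll run one precise angle check before handing in.

```bash
python3 - <<'E'
from h import *
c=capture("top"); cam=-c["R"].T@c["t"]
f=lambda x,y,z:pix2w(c,(240+(x+.5)/3-.5,110+(y+.5)/3-.5),z)[:2]
bo=np.array([f(*q,.012) for q in((235,78),(451,130),(400,347),(181,294))]); ax=bo.mean(0)
y=np.degrees([np.arctan2(*(bo[j]-bo[i])[::-1]) for i,j in((0,1),(3,2),(0,3),(1,2))]); print("plate yaws",y.round(1),ax,f(320,206,.05))
A=(ax+f(320,206,.05))/2
g=lambda q:"%.1f r %.4f"%(np.degrees(np.arctan2(*(q-A)[::-1]))%360,np.hypot(*(q-A)))
print("bush",g(f(389,218,.061)),"flange",g(f(386,221,.045)),"ptr tip",g(f(415,232,.037)),"base mid",g(f(456,237,.037)),"knob",g(f(348,421,.096)))
h=cv2.cvtColor(c["image"],cv2.COLOR_BGR2HSV); m=((h[...,0]>20)&(h[...,0]<35)&(h[...,1]>150)).astype(np.uint8); m[:150]=0;m[230:]=0;m[:,:340]=0;m[:,400:]=0
n,l,s,ce=cv2.connectedComponentsWithStats(m)
for i in range(1,n):
    if s[i,4]>15:
        u=ce[i]; print(s[i],u.round(1),g(pix2w(c,u,.037)[:2]),"| z.05",g(pix2w(c,u,.05)[:2]))
E
```

```text
plate yaws [-104.8 -104.8  165.   165.1] [ 0.57620353 -0.25123101] [ 0.57508142 -0.25103163]
bush 256.1 r 0.0399 flange 256.1 r 0.0398 ptr tip 254.5 r 0.0585 base mid 256.7 r 0.0827 knob 184.4 r 0.1244
[363 178   8  11  31] [365.1 183.7] 254.5 r 0.0349 | z.05 251.7 r 0.0341
[379 185  13   8  62] [386.  187.9] 256.1 r 0.0726 | z.05 254.8 r 0.0711
```

```bash
python3 -c "
from bench import *
print(current_clock()); close_job()"
```

```text
20.9167
the job is handed in; nothing more can be done
```

The brass bushing now stands at the yellow pointer. I gripped the knob and pumped the lever through three full double strokes between its stops. I then pressed gently against the lever's 0 stop, let go and moved the arm clear, and handed the job in at 20.9 s.

**Bushing position:** from the top camera, the bushing's angle about the dial axis went about 168° → 191° → 222° → 256°. In the final view it reads 256.1°, the same as the centre of the pointer.

**Lever:** the knob was left at 184.4°, within about 1° of where I expect the 0 stop to be.

**Forces:** the wrist force readings I took stayed below about 7 N, and the gripper touched only the knob.

**Checks that failed or disagreed:**
- **Bushing angle:** the side camera and the colour-blob estimates put the final angle a few degrees lower, at 252–254°. The pointer's tip alone reads 254.5° and the plate's direction 255.1°. I took this as measurement scatter, since it is far less than a 30° tooth.
- **Bushing detection:** the trained network's silhouette for the bushing returned the whole dial, so I located the bushing by colour and depth instead.

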